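# Take the hot egg out of the steamer with the tongs

### The arm

A 6-joint arm with a two-finger parallel gripper is mounted at the origin on the work surface. World frame = base frame: x ahead of the robot, y to its left, z up, the work surface at z = 0. Lengths are in m, angles in rad, forces in N, time in s.
With the tool pointing down it reaches from about 0.3 to 1 m from the base axis. Payload 5.1 kg.
Tool frame: the origin (TCP) lies midway between the tips of the shut fingers; the grasp point (between the pads) lies pinch_z behind it (pinch_z is the distance from the TCP to the grasp point, in m); z points along the fingers, y is the line along which they close (so a half turn about z gives the same grasp; the last joint's range is limited). The gripper opens to 95 mm and grips with 3 to 60 N. Pads are 20 mm wide; open, the fingers measure 119 mm over their backs; the gripper's body (75 mm by 180 mm) begins 59 mm behind the grasp point.
Start: joints at [1.065, 0.124, 1.65, -0, 1.367, -0.083], TCP at [0.267, 0.593, 0.215] pointing down, gripper open.
Joint ranges: [-2.61, 2.61], [-1.02, 2.33], [0.03, 2.71], [-1.35, 4.49], [0.32, 2.68], [-2.91, 2.91]. Speed limits (rad/s): [2.57, 2.57, 3.14, 3.14, 3.14, 3.14].

### API

Orientations are given as a rotation vector (axis times angle).
In Python, from cell import * gives the robot as it stands.
- The arm moves only by the tool apply_moves, never from a script. Its argument "targets" is a list that holds one entry, the list of rows, each a list of 6 numbers: the shift along the tool's x, y, z in mm, then the turn, a rotation vector about the tool's x, y, z in rad. A call has exactly 10 rows; each row shifts and turns the commanded pose from where the row before left it, along the tool's axes as they then stand; what a row does not reach is not made up. A row lasts 1/8 s, in which the tool goes at most 62.5 mm and 10.7 degrees, less where a joint would pass 70% of its speed; a pose out of reach is approached as far as the arm can. A call with a gripper value outside its range is refused whole. "grip" is the finger opening in mm, from 0 to 95.1, set as the call begins (left out, the last holds). The fingers move at their own pace and stop on an object; "squeeze" is the grip in N (left out, the last holds). Time passes only in rows, so rows that do not move let the fingers close, or fill a call up. It gives the time, the measured TCP pose, the force, the opening and the grip force at its end, in the units of the state.
- observe(): the state, without advancing time (a new reading comes with each control period).
- grab_frame(name): name is "scene" or "top" or "wrist"; returns a dict with "pixels" (384x512x3 uint8, red, green, blue), "range_z" (384x512 float32, m along the optical axis (not along the pixel's ray), 0 where there is no reading), "intrinsics" (3x3 intrinsics, pixels), "pose" (4x4, takes a point from camera to world coordinates); the wrist camera has in their place "T_tool_cam" (4x4, takes a point from camera to tool coordinates, whose origin is the TCP and whose axes are the flange's). Camera axes: x right, y down, z forward; pixel columns grow to the right and rows downward; lengths in m; the calibration is good to about 2 mm. A picture is of the moment at which its call begins: read the wrist's pose just before it.
- close_job(): hands the job in; it is judged then, once.
The state is a dict: "time_s": time; "joint_pos": joint angles; "dq": joint speeds; "effort": joint torques, N m; "position": TCP position; "tool_rot": TCP orientation; "force": force on the tool from outside, world axes, zero at the start; "wrist_torque": the same for the moment, N m; "opening": finger opening in m; "grip_force": force on a finger pad.
Only numpy, scipy, OpenCV 4.12 (cv2) and the standard library are available. Lean on these libraries where they do the work, as an engineer would, in place of code of your own. Each camera call takes 0.05 s, during which the arm holds its last target. There are 200 camera calls.

### The job

The food in the little white steamer is done: swing the hasp with the red tab off the lid's catch so that the sprung lid jumps open, then pick up the kitchen tongs, close them on the brown egg and lift it at least 7 cm out of its hole, leaving the bun on the tray. The egg is hot, so touch it only with the tongs, and do not disturb the other things on the counter. Finish holding the tongs still with the egg raised in them; nothing is put down or let go.

Things in the scene. Friction and masses are not known exactly. Their poses are not given: they have to be found in the camera images.
- steamer: Compact electric food steamer, fixed to the counter: white box 150 mm deep (its x), 220 mm wide (its y), its flat metal tray on top at z = 130 mm. Origin at the centre of its underside, z up; the front with hasp and dial faces its -x, the lid's hinge is at its back (x = 80 mm, z = 131 mm).
- tray (a point): Middle of the steamer's tray top (steamer axes), 130 mm above the counter. Two 32 mm egg holes lie at x = 10 mm, y = -42 and +42 mm from it. The shut lid covers the tray with a white flange up to 7 mm above it; the lid's clear dome stands from x = -45 to +65 mm, y = -100 to +100 mm, 66 mm above it.
- lid (a joint): Lid angle, rad: 0 shut, 1.75 fully open, standing just past upright at the back, up to 300 mm above the counter. A hinge spring lifts it (about 1 N at the front edge); only the hasp holds it down. With the hasp off it swings fully open by itself in about 1 s and stays.
- lid_front (a point): Middle of the upper front edge of the lid's flange. The catch, a lug 22 mm wide, sticks out 14 mm in front of it.
- hasp (a joint): Hasp angle, rad: 0 upright with its cross bar over the lid's catch, grows as its top swings out to the front and down, 2.5 hanging at its stop. It is off the catch beyond about 0.3 and then falls by its own weight. It turns about a pin along the steamer's y at steamer x = -83 mm, z = 90 mm; a pull of 1 to 3 N is enough.
- hasp_tab (a point): Centre of the hasp's red finger tab: a plate 40 mm wide (steamer y), 36 mm high, 4 mm thick. While closed it leans out to the front by 0.4 rad and spans 142 to 176 mm above the counter. Behind it, up to the dome, the flat flange leaves about 45 mm of free room, from where fingers can pull the tab to the front.
- egg: Brown hen's egg, 44 mm across, 58 mm tall, 60 g, standing blunt end down in one of the tray's two holes (which one varies), under the clear dome until the lid opens. Origin at its lower end, z along its length; sunk 7 mm into the tray; widest (44 mm, straight-sided) 22 to 27 mm above its lower end.
- bun: Cream steamed bun, domed, 50 mm across, 37 mm high, on the tray over the other egg hole, 84 mm from the egg. Origin at the centre of its underside.
- tongs: Sprung steel kitchen tongs, 95 g, lying flat with both arms side by side: 235 mm long, 24 mm high, black grip sleeves, orange cupped tips. Origin at the underside, on the mid line under the middle of the sleeves (the balance point); x along the mid line to the tips, z up, y the way the arms close (both alike). The pivot end lies at x = -80 to -114 mm.
- tongs_grip (a point): Middle between the grip sleeves, 12 mm above the tongs' underside. Sleeves 50 mm long (x), 24 mm high. Width here over their outsides: 62 mm at rest, 43 mm closed on the egg; 52 mm leaves 64 mm between the tips and sets the sleeves parallel (each mm here is 2.3 mm at the tips). The spring pushes each arm out with 2.8 N at rest, 5.6 N at 52 mm, 8.5 N at 43 mm.
- tongs_tips (a point): Middle between the cupped tips, 105 mm ahead of tongs_grip on the mid line, same height; the egg's axis belongs here. Tips 22 mm high, 32 mm long (reaching 16 mm beyond this point), 8 mm thick; 86 mm apart inside at rest (103 mm outside), 44 mm closed on the egg.
- bowl: translucent plastic rice washing bowl, 170 mm across, 85 mm high; origin at the centre of its underside. Bystander.
- teacup: blue ceramic teacup without handle, 74 mm across, 68 mm high; origin at the centre of its underside. Bystander.
- strainer: small stainless mesh strainer, 100 mm across with a 115 mm handle; origin under the middle of its basket. Bystander.
- spatula: wooden spatula lying flat, 210 mm long; origin under its middle. Bystander; it lies on one side of the steamer, the tongs on the other.
- soy: amber glass soy bottle, 52 mm across, 150 mm tall; origin at the centre of its underside. Bystander.

How it is judged:
By the outcome, as a careful person would: the job done as asked, in the order asked, and still so for the second after the job is handed in, while the arm keeps its last pose, push and grip.
It also fails if it takes over 51 s, if anything falls off the work surface, if the arm or the gripper's body presses on something with over 40 N, if the wrist force passes 120 N, or if a joint passes its speed limit or range.

## Working session

There is one attempt and no reset: what is moved stays moved. The work goes in short steps, Python scripts to look and compute and a tool call to move; the robot and the scene stay as the last step left them, time stands still between calls to the robot, and variables do not carry over. Pictures are saved under pics/ and viewed, at most 10 in all, crops included, and the job is handed in when it is done.

Besides the shell and the picture viewer there is one more tool, called after "Emit:" as a command line: name --argument value ..., lists and objects as JSON in quotes. apply_moves: Moves the arm, as the interface text tells. Its arguments: {"type":"object","properties":{"targets":{"type":"array","items":{"type":"array","items":{"type":"array","items":{"type":"number"}}}},"grip":{"type":"number"},"squeeze":{"type":"number"}},"required":["targets"]}

```bash
mkdir -p pics; ls
cat > h.py <<'E'
from cell import *
import numpy as np, cv2
from scipy.spatial.transform import Rotation as R
def cloud(f):
    z=f["range_z"];K=f["intrinsics"];v,u=np.mgrid[:z.shape[0],:z.shape[1]]
    P=np.stack([(u-K[0,2])/K[0,0]*z,(v-K[1,2])/K[1,1]*z,z],-1)
    T=f["pose"];return P@T[:3,:3].T+T[:3,3]
def save(f,n): cv2.imwrite("pics/"+n,cv2.cvtColor(f["pixels"],cv2.COLOR_RGB2BGR))
E
python3 - <<'E'
from h import *
s=observe();print(s)
a=grab_frame("scene");b=grab_frame("top")
np.savez("f0.npz",**{k+c:v for c,f in(("s",a),("t",b)) for k,v in f.items()})
im=np.hstack([a["pixels"],b["pixels"]]);save(a,"s0.png");save(b,"t0.png")
print(a["pose"],b["pose"],b["intrinsics"])
E
```

```text
pics
{'time_s': 0.0, 'joint_pos': array([ 1.06541165e+00,  1.24482312e-01,  1.65165807e+00, -2.85281633e-05,
        1.36747133e+00, -8.25999304e-02]), 'dq': array([-4.31781412e-04,  1.27156108e-04,  7.60188044e-04,  1.67263609e-05,
        1.54859156e-04,  3.74617749e-05]), 'effort': array([ 1.18120759e-03, -4.17625809e+01, -3.59919870e+01,  7.74355908e-02,
        4.95601189e-02, -1.95447537e-04]), 'position': array([0.26642371, 0.59219866, 0.2134112 ]), 'tool_rot': array([-6.59047269e-01, -3.07111445e+00,  3.04762576e-03]), 'force': array([ 0.6683321 , -0.17791466,  0.35565301]), 'wrist_torque': array([-0.02204171,  0.01075333,  0.02028262]), 'grip_force': 0.0, 'opening': 0.09522966885955918}
[[ 0.69171134  0.47270908 -0.54596845  1.39430645]
 [ 0.72216543 -0.45646526  0.51972738 -0.6736888 ]
 [-0.00353578 -0.75378086 -0.65711636  1.08260775]
 [ 0.          0.          0.          1.        ]] [[-0.09505452 -0.96976873  0.22475152  0.3226829 ]
 [-0.99546426  0.09349372 -0.01760204  0.07861653]
 [-0.00394295 -0.22540525 -0.97425711  1.33911985]
 [ 0.          0.          0.          1.        ]] [[489.65447784   0.         260.08184036]
 [  0.         489.65447784 192.9798261 ]
 [  0.           0.           1.        ]]
```

View pics/s0.png

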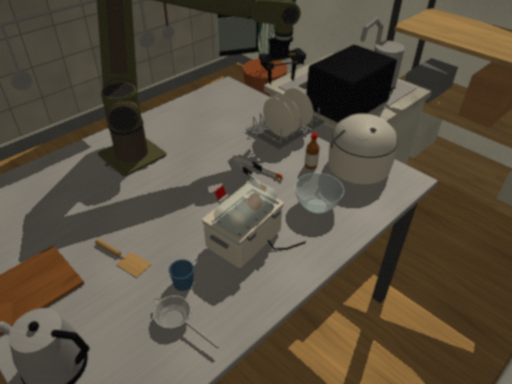

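View pics/t0.png

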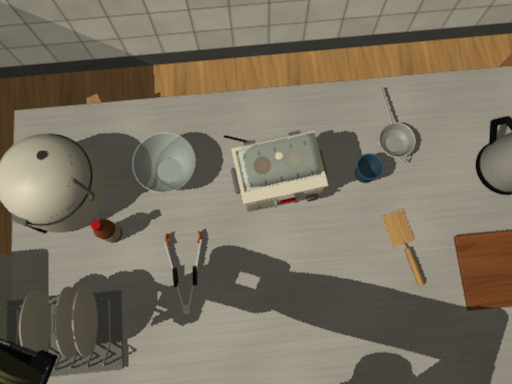

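Scene: the steamer is at about (280,170) in the top view with the red tab at (287,201) facing the robot, and the egg is on the left (+y) at (262,165). The tongs are at (185,270) with orange tips at (167,238) and (200,238), pointing away from the robot.

Run:
```python
from h import *
d=np.load("f0.npz")
F={c:{k:d[k+c] for k in("pixels","range_z","intrinsics","pose")} for c in"st"}
def comps(c,mask,mina=4,roi=None):
    P=cloud(F[c]);n,l,st,ce=cv2.connectedComponentsWithStats(mask.astype(np.uint8))
    for i in range(1,n):
        if st[i,4]>=mina:
            p=P[l==i];print(c,ce[i].round(1),st[i].tolist(),np.median(p,0).round(4),p.min(0).round(3),p.max(0).round(3))
for c in"st":
    im=F[c]["pixels"];h=cv2.cvtColor(im,cv2.COLOR_RGB2HSV);H,S,V=[h[...,i].astype(int) for i in range(3)]
    P=cloud(F[c]);ins=(P[...,0]>.2)&(P[...,0]<.95)&(abs(P[...,1])<.6)&(P[...,2]>-.02)&(P[...,2]<.3)
    print("red");comps(c,ins&((H<6)|(H>172))&(S>150)&(V>80))
    print("orange");comps(c,ins&(H>=6)&(H<15)&(S>140)&(V>70))
    if c=="t":
        print("black");comps(c,ins&(V<32),15)
        m=(abs(P[...,2]-.137)<.012)&(P[...,1]>-.2)&(P[...,1]<.15)&(P[...,0]>.4)
        n,l,st,_=cv2.connectedComponentsWithStats(m.astype(np.uint8));i=1+np.argmax(st[1:,4]);print("flange",st[i])
        q=P[l==i];r=cv2.minAreaRect(q[:,:2].astype(np.float32)*1000);print(r,cv2.boxPoints(r),np.median(q[:,2]))
        big=cv2.resize(im[120:330,140:350],None,fx=3.6,fy=2.8,interpolation=cv2.INTER_CUBIC)
        a=cv2.resize(im[120:225,220:340],(600,525),interpolation=cv2.INTER_CUBIC);cv2.imwrite("pics/t0s.png",cv2.convertScaleAbs(a[...,::-1],alpha=1.5))
```

```text
red
s [313.9 134.9] [312, 133, 5, 5, 24] [0.563  0.4647 0.1499] [0.547 0.453 0.137] [0.571 0.48  0.154]
s [220.  192.1] [215, 186, 11, 13, 84] [ 0.5715 -0.0083  0.159 ] [ 0.563 -0.027  0.145] [0.581 0.014 0.175]
orange
s [267.   74.5] [267, 72, 1, 6, 6] [0.2358 0.5454 0.248 ] [0.234 0.542 0.237] [0.238 0.547 0.261]
s [315.9 145.5] [315, 142, 4, 7, 13] [0.573  0.4703 0.1042] [0.565 0.465 0.096] [0.584 0.474 0.115]
s [278.3 175.8] [276, 174, 6, 5, 22] [0.5227 0.3198 0.0117] [0.514 0.315 0.002] [0.542 0.326 0.024]
s [ 45.8 276.7] [11, 247, 72, 61, 2392] [ 0.3725 -0.5338  0.0161] [ 0.266 -0.6    0.007] [ 0.464 -0.461  0.024]
red
t [288.4 201.1] [280, 199, 17, 5, 34] [ 0.5654 -0.0094  0.1739] [ 0.561 -0.036  0.021] [0.595 0.01  0.181]
t [ 95.5 224.4] [91, 220, 10, 10, 78] [0.5572 0.4678 0.1499] [ 0.545  0.456 -0.001] [0.597 0.529 0.156]
orange
t [256.8 207.4] [256, 207, 3, 2, 5] [0.5792 0.0674 0.0657] [0.578 0.065 0.039] [0.582 0.07  0.069]
t [ 99.7 233.6] [94, 230, 13, 9, 73] [0.5418 0.4725 0.1019] [ 0.533  0.459 -0.003] [0.559 0.518 0.116]
t [198.8 236.4] [197, 231, 4, 12, 22] [0.5219 0
[... 369 characters left out ...]
[ 0.74  -0.565  0.18 ]
t [234.6 138.3] [224, 136, 22, 6, 24] [0.799  0.1123 0.005 ] [0.787 0.083 0.   ] [0.809 0.142 0.011]
t [482.5 172.2] [476, 147, 22, 44, 150] [ 0.6258 -0.5688  0.0116] [ 0.573 -0.599 -0.002] [ 0.699 -0.559  0.024]
t [194.4 276. ] [193, 267, 4, 18, 67] [0.4173 0.2498 0.0234] [0.397 0.245 0.016] [0.442 0.255 0.032]
t [175.  276.7] [173, 268, 5, 19, 67] [0.42   0.3011 0.0239] [0.397 0.296 0.016] [0.444 0.306 0.031]
flange [ 232  131   97   73 1634]
((658.556396484375, 0.5160293579101562), (163.42337036132812, 221.5792694091797), 6.55042839050293) [[ 564.7395    101.26093 ]
 [ 590.0167   -118.87183 ]
 [ 752.3733   -100.228874]
 [ 727.09607   119.90389 ]] 0.13724078547788143
```

View pics/t0s.png

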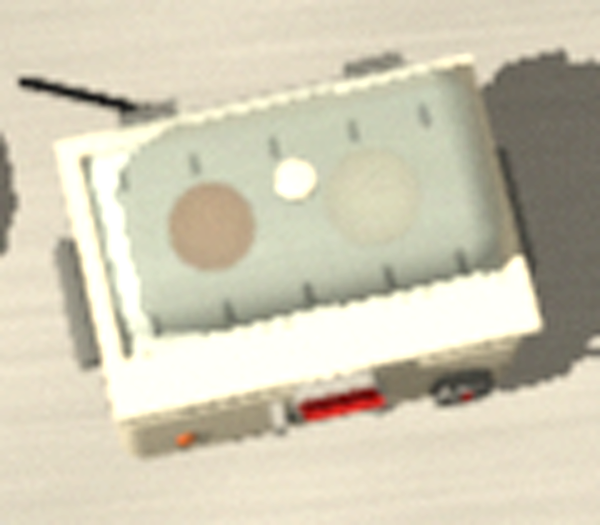

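The brown egg is under the dome on the steamer's +y side (top-crop ~(210,225)), the bun is on the right (375,195), and the tab is front centre (340,403). The steamer origin is about (0.658, 0.001), yaw +6.55°, and its sizes check out.

```bash
cat >> h.py <<'E'
YAW=np.deg2rad(6.55); SO=np.array([.658,.001,0]); SR=R.from_euler('z',YAW)
def S(x,y,z): return SR.apply([x,y,z])+SO
def rel(p,yax):
    "shift (mm, tool axes now) to world p; then turn to get tool z down, tool y along +-yax"
    s=observe();T=R.from_rotvec(s["tool_rot"]);q=s["joint_pos"]
    d=T.inv().apply(np.asarray(p)-s["position"])*1000
    out=[]
    for sg in(1,-1):
        y=sg*np.array([np.cos(yax),np.sin(yax),0]);z=np.array([0,0,-1.]);M=R.from_matrix(np.stack([np.cross(y,z),y,z],1))
        out.append((T.inv()*M).as_rotvec().round(4))
    print("t",round(s["time_s"],2),"pos",s["position"].round(4),"F",s["force"].round(1),"open",round(s["opening"]*1000,1),"gf",round(float(s["grip_force"]),1),"\nshift",d.round(1),"turns",out,"q",q.round(2))
E
python3 - <<'E'
from h import *
import cell
print([n for n in dir(cell) if not n.startswith('_')], globals().get("pinch_z"))
s=observe();print(R.from_rotvec(s["tool_rot"]).as_matrix().round(3))
p=S(-.064,0,.26);print(p);rel(p,YAW+np.pi/2)
d=np.load("f0.npz")
E
```

```text
['PlanningError', 'close_job', 'grab_frame', 'observe', 'pinch_z'] 0.0188
[[-0.912  0.41  -0.001]
 [ 0.41   0.912 -0.002]
 [ 0.    -0.002 -1.   ]]
[ 0.59441775 -0.00630049  0.26      ]
t 0.1 pos [0.2665 0.5922 0.2135] F [-0.1 -0.4 -0.2] open 95.1 gf 0.0 
shift [-544.7 -411.4  -45.8] turns [array([-0.0018, -0.0006, -0.5371]), array([-8.0000e-04,  2.4000e-03,  2.6045e+00])] q [ 1.07  0.12  1.65 -0.    1.37 -0.08]
```

Emit:
apply_moves --targets '[[[-48,-36,-5,0,0,0],[-48,-36,-5,0,0,0],[-48,-36,-5,0,0,0],[-48,-36,-5,0,0,0],[-48,-36,-5,0,0,0],[-48,-36,-5,0,0,0],[-48,-36,-5,0,0,0],[-48,-36,-5,0,0,0],[-48,-36,-5,0,0,0],[-48,-36,-1,0,0,0]]]' --grip 0 --squeeze 20

```text
time_s: 1.35
position: [0.5574, 0.0656, 0.2608]
tool_rot: [0.659, 3.071, 0.0]
force: [-0.7, 0.0, 0.4]
opening: 0.0023
grip_force: 0.0
```

Emit:
apply_moves --targets '[[[-30,-25,0,0,0,0],[-34,-26,0,0,0,0],[0,0,0,0,0,-0.134],[0,0,0,0,0,-0.134],[0,0,0,0,0,-0.134],[0,0,0,0,0,-0.135],[0,0,0,0,0,0],[0,0,0,0,0,0],[0,0,0,0,0,0],[0,0,0,0,0,0]]]'

```text
time_s: 2.6
position: [0.5942, -0.0053, 0.2607]
tool_rot: [-0.178, 3.136, 0.0]
force: [-0.2, -0.7, -0.5]
opening: 0.0004
grip_force: 0.0
```

Run:
```python
from h import *
rel(S(-.064,0,.152),YAW+np.pi/2)
f=grab_frame("wrist");save(f,"w1.png")
rel(S(-.064,0,.152),YAW+np.pi/2)
```

```text
t 2.6 pos [ 0.5942 -0.0053  0.2607] F [-0.2 -0.7 -0.5] open 0.4 gf 0.0 
shift [-1.000e-01 -1.100e+00  1.087e+02] turns [array([ 0.    ,  0.    , -0.0006]), array([ 0.   , -0.   ,  3.141])] q [-0.1  -0.02  1.73  0.    1.44 -1.78]
t 2.65 pos [ 0.5942 -0.0053  0.2607] F [ 0.2 -0.1 -0.1] open 0.4 gf 0.0 
shift [-1.000e-01 -1.100e+00  1.087e+02] turns [array([-0.    ,  0.    , -0.0005]), array([1.0000e-04, 0.0000e+00, 3.1411e+00])] q [-0.1  -0.02  1.73 -0.    1.44 -1.78]
```

View pics/w1.png

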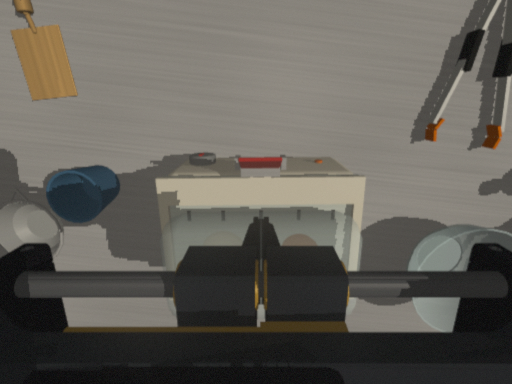

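The wrist view shows the steamer squared up, with the red tab at (260,161) and the shut fingers behind it at about x=261. I'll check the tab and the tongs from this nearer view.

```bash
cat >> h.py <<'E'
def wrist():
    s=observe();f=grab_frame("wrist");T=np.eye(4);T[:3,:3]=R.from_rotvec(s["tool_rot"]).as_matrix();T[:3,3]=s["position"]
    f["pose"]=T@f["T_tool_cam"];return f
def masks(f):
    h=cv2.cvtColor(f["pixels"],cv2.COLOR_RGB2HSV);H,S_,V=[h[...,i].astype(int) for i in range(3)]
    return dict(red=((H<6)|(H>172))&(S_>150)&(V>60),orange=(H>=5)&(H<15)&(S_>150)&(V>70),black=V<32)
E
python3 - <<'E'
from h import *
f=wrist();P=cloud(f);M=masks(f)
def show(n,box):
    m=np.zeros_like(M[n]);x0,y0,x1,y1=box;m[y0:y1,x0:x1]=M[n][y0:y1,x0:x1]
    p=P[m&(f["range_z"]>0)];q=SR.inv().apply(p-SO)
    print(n,len(p),"world med",np.median(p,0).round(4),"ptp",np.percentile(p,[3,97],axis=0).round(4).tolist(),"steamer",np.percentile(q,[3,50,97],axis=0).round(4).tolist())
show("red",(230,150,290,172))
show("orange",(420,110,450,145));show("orange",(480,115,510,150));show("black",(455,25,488,75));show("black",(490,40,512,80))
m=(abs(P[...,2]-.137)<.008);m[240:]=0;m[:,:140]=0;m[:,380:]=0
q=SR.inv().apply(P[m]-SO);print("flange steamer axes",np.percentile(q,[.5,99.5],axis=0).round(4),np.median(q[:,2]))
E
```

```text
red 164 world med [ 0.5623 -0.0104  0.1753] ptp [[0.5592, -0.0273, 0.1739], [0.565, 0.0081, 0.1767]] steamer [[-0.0977, -0.0174, 0.1739], [-0.0966, -0.0005, 0.1753], [-0.0948, 0.0182, 0.1767]]
orange 180 world med [0.5242 0.2297 0.0185] ptp [[0.5086, 0.2272, 0.0042], [0.5357, 0.2349, 0.0241]] steamer [[-0.1219, 0.24, 0.0042], [-0.1071, 0.242, 0.0185], [-0.0952, 0.2495, 0.0241]]
orange 289 world med [0.5219 0.3184 0.0149] ptp [[0.5076, 0.3141, 0.0029], [0.5361, 0.3217, 0.0237]] steamer [[-0.1136, 0.3276, 0.0029], [-0.0987, 0.3304, 0.0149], [-0.085, 0.3339, 0.0237]]
black 409 world med [0.4127 0.2468 0.0201] ptp [[0.3962, 0.245, 0.0049], [0.439, 0.2517, 0.0251]] steamer [[-0.2319, 0.2683, 0.0049], [-0.2156, 0.2723, 0.0201], [-0.1895, 0.2778, 0.0251]]
black 446 world med [0.4249 0.2983 0.0153] ptp [[0.4053, 0.2962, 0.0038], [0.4424, 0.3018, 0.0247]] steamer [[-0.2173, 0.3203, 0.0038], [-0.1976, 0.322, 0.0153], [-0.1802, 0.3248, 0.0247]]
flange steamer axes [[-0.0804 -0.1087  0.1292]
 [-0.0173  0.1098  0.1444]] 0.13735460202342148
```

Emit:
apply_moves --targets '[[[0,-1,20,0,0,0],[0,0,20,0,0,0],[0,0,20,0,0,0],[0,0,20,0,0,0],[0,0,14,0,0,0],[0,0,10,0,0,0],[0,0,5,0,0,0],[0,0,0,0,0,0],[0,0,0,0,0,0],[5,0,0,0,0,0]]]'

```text
time_s: 3.95
position: [0.5897, -0.0069, 0.1524]
tool_rot: [-0.179, 3.135, -0.0]
force: [-1.1, 0.7, -0.0]
opening: 0.0001
grip_force: 0.0
```

Emit:
apply_moves --targets '[[[7,0,0,0,0,0],[7,0,0,0,0,0],[7,0,0,0,0,0],[7,0,0,0,0,0],[7,0,0,0,0,0],[8,0,0,0,0,0],[10,0,0,0,0,0],[10,0,0,0,0,0],[10,0,0,0,0,0],[10,0,0,0,0,0]]]'

```text
time_s: 5.2
position: [0.5062, -0.0164, 0.1517]
tool_rot: [-0.179, 3.136, -0.0]
force: [-0.2, -0.5, 0.3]
opening: 0.0009
grip_force: 0.0
```

Run:
```python
from h import *
f=grab_frame("scene");P=cloud(f)
cv2.imwrite("pics/s1.png",cv2.resize(f["pixels"][110:290,150:350,::-1],(666,600),interpolation=cv2.INTER_CUBIC))
rel(S(-.3,0,.3),np.pi/2)
```

```text
t 5.25 pos [ 0.5053 -0.0164  0.1515] F [0.6 0.9 0.3] open 0.3 gf 0.0 
shift [ 146.4   -0.2 -148.4] turns [array([ 0.    , -0.001 ,  0.1141]), array([ 1.5000e-03,  0.0000e+00, -3.0275e+00])] q [-0.14 -0.15  2.03 -0.    1.26 -1.82]
```

View pics/s1.png

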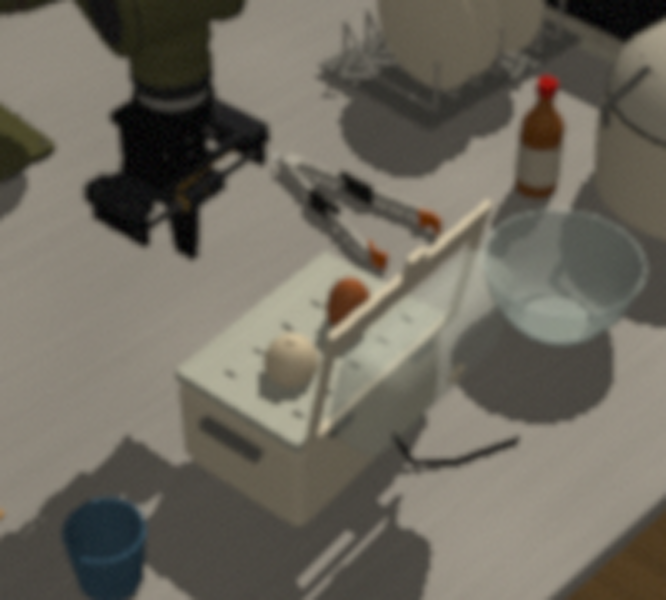

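The lid stands fully open, with the egg at (347,300) and the bun at (290,365) undisturbed. Next is the tongs: grip point about (0.418, 0.275), yaw about 0. The measured 105 mm from tips to sleeves matches the spec.

Run:
```python
from h import *
rel([.418,.2747,.20],np.pi/2)
```

```text
t 5.25 pos [ 0.5053 -0.0164  0.1515] F [0.6 0.9 0.3] open 0.3 gf 0.0 
shift [ 53.6 299.2 -48.4] turns [array([ 0.    , -0.001 ,  0.1141]), array([ 1.5000e-03,  0.0000e+00, -3.0275e+00])] q [-0.14 -0.15  2.03 -0.    1.26 -1.82]
```

Emit:
apply_moves --targets '[[[9,20,-24,0,0,0],[9,40,-24,0,0,0],[9,55,0,0,0,0],[9,55,0,0,0,0],[9,55,0,0,0,0],[8,45,0,0,0,0],[0,29,0,0,0,0],[0,0,0,0,0,0.114],[0,0,0,0,0,0],[0,0,0,0,0,0]]]' --grip 95

```text
time_s: 6.5
position: [0.4202, 0.2744, 0.1996]
tool_rot: [-0.002, 3.142, -0.0]
force: [0.2, 0.6, 0.5]
opening: 0.093
grip_force: 0.0
```

Run:
```python
from h import *
rel([.418,.2747,.003],np.pi/2)
f=wrist();save(f,"w2.png");P=cloud(f);M=masks(f)
for n in("orange","black"):
    m=M[n]&(P[...,2]<.04)&(P[...,2]>.0)&(abs(P[...,0]-.46)<.12)&(abs(P[...,1]-.275)<.09)
    k,l,st,ce=cv2.connectedComponentsWithStats(m.astype(np.uint8))
    for i in range(1,k):
        if st[i,4]>60:
            p=P[l==i];t=p[p[:,2]>.018];print(n,ce[i].round(),len(p),len(t),np.percentile(t,[3,50,97],axis=0).round(4).tolist() if len(t) else '')
```

```text
t 6.5 pos [0.4202 0.2744 0.1996] F [0.2 0.6 0.5] open 93.0 gf 0.0 
shift [  2.2   0.3 196.6] turns [array([-0.    ,  0.0001,  0.0013]), array([-1.0000e-04, -0.0000e+00, -3.1403e+00])] q [ 0.47 -0.2   1.99 -0.    1.35 -1.1 ]
orange [230. 244.] 99 69 [[0.5075, 0.2287, 0.0193], [0.5223, 0.2324, 0.0227], [0.536, 0.2368, 0.0246]]
orange [295. 245.] 76 71 [[0.5078, 0.3156, 0.0203], [0.5201, 0.3199, 0.023], [0.5362, 0.3229, 0.0245]]
```

View pics/w2.png

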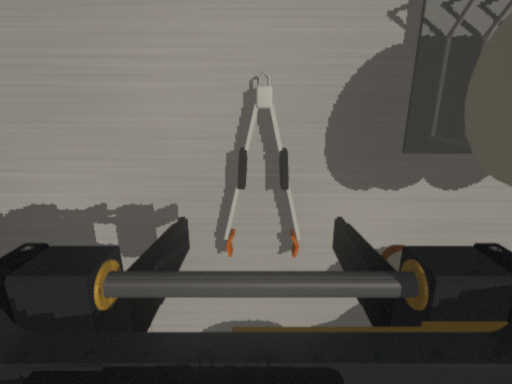

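The tongs are seen clean and symmetric: sleeves at (242,168)/(284,168), tips at (230,244)/(295,244).

Run:
```python
from h import *
f=wrist();P=cloud(f);V=f["pixels"].max(2)
m=V<55;m[:145]=0;m[192:]=0;m[:,:232]=0;m[:,295:]=0
k,l,st,ce=cv2.connectedComponentsWithStats(m.astype(np.uint8))
for i in range(1,k):
    if st[i,4]>40:
        p=P[l==i];t=p[p[:,2]>.018];print(ce[i].round(),st[i].tolist(),len(p),len(t),np.percentile(t,[2,50,98],axis=0).round(4).tolist())
```

```text
[283. 167.] [280, 149, 7, 39, 151] 151 149 [[0.3962, 0.2977, 0.0213], [0.4148, 0.3011, 0.0239], [0.4386, 0.3053, 0.0257]]
[242. 162.] [239, 152, 7, 20, 43] 43 43 [[0.3974, 0.2478, 0.0231], [0.4087, 0.2515, 0.024], [0.4189, 0.2543, 0.0252]]
```

Emit:
apply_moves --targets '[[[2.5,1.5,40,0,0,0],[0,0,50,0,0,0],[0,0,40,0,0,0],[0,0,30,0,0,0],[0,0,16,0,0,0],[0,0,10,0,0,0],[0,0,5,0,0,0],[0,0,3,0,0,0],[0,0,0,0,0,0],[0,0,0,0,0,0]]]'

```text
time_s: 7.85
position: [0.4181, 0.2765, 0.0063]
tool_rot: [-0.0, 3.141, 0.001]
force: [0.3, 0.6, -0.2]
opening: 0.095
grip_force: 0.0
```

Emit:
apply_moves --targets '[[[0,0,0,0,0,0],[0,0,0,0,0,0],[0,0,0,0,0,0],[0,0,0,0,0,0],[0,0,0,0,0,0],[0,0,0,0,0,0],[0,0,0,0,0,0],[0,0,0,0,0,0],[0,0,0,0,0,0],[0,0,0,0,0,0]]]' --grip 52 --squeeze 26

```text
time_s: 9.1
position: [0.4177, 0.2762, 0.0057]
tool_rot: [-0.0, 3.142, 0.0]
force: [0.7, 0.8, -0.1]
opening: 0.0521
grip_force: 6.0
```

Emit:
apply_moves --targets '[[[0,0,-5,0,0,0],[0,0,-10,0,0,0],[0,0,-20,0,0,0],[0,0,-25,0,0,0],[0,0,-30,0,0,0],[0,0,-30,0,0,0],[0,0,-30,0,0,0],[0,0,-30,0,0,0],[0,0,-20,0,0,0],[0,0,-10,0,0,0]]]'

```text
time_s: 10.35
position: [0.418, 0.2764, 0.2172]
tool_rot: [-0.0, 3.14, 0.001]
force: [-0.3, -0.3, -1.3]
opening: 0.052
grip_force: 5.8
```

Run:
```python
from h import *
rel([.418,.2762,.21],np.pi/2)
f=wrist();P=cloud(f);M=masks(f)
s=observe()
k,l,st,ce=cv2.connectedComponentsWithStats((M["orange"]&(P[...,2]>.15)).astype(np.uint8))
for i in range(1,k):
    if st[i,4]>30:
        p=P[l==i]-s["position"];print("tip",ce[i].round(),len(p),np.percentile(p,[3,50,97],axis=0).round(4).tolist())
V=f["pixels"].max(2)
for c in("top","scene"):
    g=grab_frame(c);P=cloud(g);h=cv2.cvtColor(g["pixels"],cv2.COLOR_RGB2HSV).astype(int)
    E_=S(.01,.042,.16);near=(np.linalg.norm(P[...,:2]-E_[:2],axis=-1)<.04)&(P[...,2]>.134)&(P[...,2]<.2)
    m=near&(h[...,0]<16)&(h[...,1]>90)
    p=P[m];q=SR.inv().apply(p-SO)
    if len(p)<10: print(c,"none",near.sum());continue
    A=np.c_[2*p,np.ones(len(p))]
    print(c,len(p),"med st",np.median(q,0).round(4),"rng",np.percentile(q,[1,99],axis=0).round(4).tolist())
    if c=="top":
        a=p[p[:,2]>p[:,2].max()-.004];print("apex world",a.mean(0).round(4))
    if c=="scene":cv2.imwrite("pics/s2.png",cv2.resize(g["pixels"][60:290,150:380,::-1],(600,600),interpolation=cv2.INTER_CUBIC))
print("egg expected",S(.01,.042,.15).round(4))
```

```text
t 10.35 pos [0.418  0.2764 0.2172] F [-0.3 -0.3 -1.3] open 52.0 gf 5.8 
shift [-0.  -0.2  7.2] turns [array([0.0008, 0.0016, 0.0002]), array([-2.5000e-03,  1.3000e-03, -3.1414e+00])] q [ 0.48 -0.22  1.97 -0.    1.38 -1.09]
top 236 med st [0.0109 0.044  0.1712] rng [[-0.004, 0.0238, 0.1435], [0.0308, 0.0627, 0.1837]]
apex world [0.672  0.0411 0.1826]
scene 103 med st [0.0242 0.031  0.1708] rng [[0.0096, 0.0211, 0.147], [0.0348, 0.0554, 0.1821]]
egg expected [0.6631 0.0439 0.15  ]
```

View pics/s2.png

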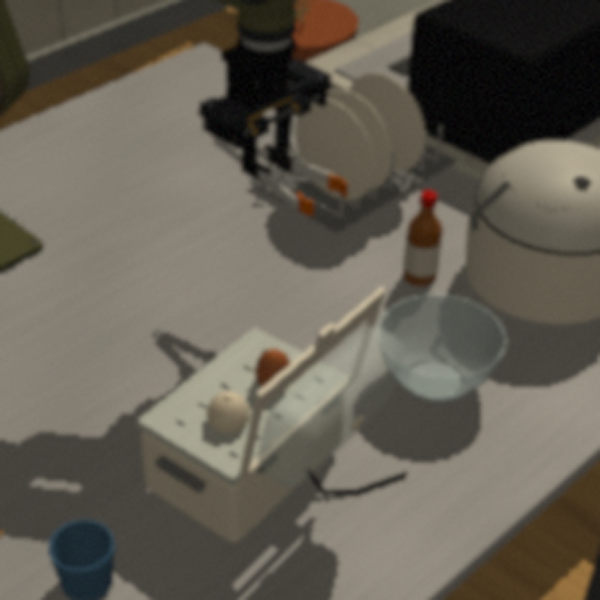

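The scene view shows the tongs held level at (320,195), the egg at (272,365) and the bun at (228,412). Next I'll move above the egg, yaw matched.

```bash
cat >> h.py <<'E'
def tips(cams=("top","scene")):
    s=observe();T=R.from_rotvec(s["tool_rot"])
    for c in cams:
        g=grab_frame(c);P=cloud(g);M=masks(g)["orange"]
        d=P-s["position"];m=M&(abs(d[...,2])<.05)&(np.linalg.norm(d[...,:2],axis=-1)<.17)&(np.linalg.norm(d[...,:2],axis=-1)>.07)
        k,l,st,ce=cv2.connectedComponentsWithStats(m.astype(np.uint8))
        for i in range(1,k):
            if st[i,4]>8:
                q=T.inv().apply(P[l==i]-s["position"])*1000
                print(c,ce[i].round(),len(q),"tool mm p3/50/97",np.percentile(q,[3,50,97],axis=0).round(1).tolist())
E
python3 - <<'E'
from h import *
tips()
M=R.from_rotvec(observe()["tool_rot"])*R.from_rotvec([0,0,-YAW])
p=S(-.095,.042,.235)
print((M.inv().apply(p-observe()["position"])*1000).round(1))
E
```

```text
top [183. 224.] 26 tool mm p3/50/97 [[-120.0, -38.6, -20.9], [-103.9, -35.1, -16.0], [-92.3, -32.0, -8.8]]
scene [279. 131.] 36 tool mm p3/50/97 [[-123.0, 28.3, -17.0], [-106.9, 31.7, -6.0], [-96.2, 36.2, 3.7]]
scene [267. 139.] 33 tool mm p3/50/97 [[-122.7, -37.9, -17.5], [-113.7, -35.2, -5.4], [-102.1, -29.9, 5.7]]
[-113.  -258.6  -20.8]
```

Emit:
apply_moves --targets '[[[0,0,-10,0,0,-0.114],[0,-10,-11,0,0,0],[-8,-25,0,0,0,0],[-18,-40,0,0,0,0],[-20,-45,0,0,0,0],[-20,-45,0,0,0,0],[-20,-45,0,0,0,0],[-15,-30,0,0,0,0],[-8,-14,0,0,0,0],[-4,-5,0,0,0,0]]]'

```text
time_s: 11.85
position: [0.5594, 0.0313, 0.2364]
tool_rot: [0.177, -3.136, -0.001]
force: [-0.3, -0.4, 0.5]
opening: 0.0522
grip_force: 5.8
```

Run:
```python
from h import *
rel(S(-.095,.042,.235),np.pi/2+YAW)
tips()
g=grab_frame("top");a=g["pixels"][110:260,200:360,::-1];cv2.imwrite("pics/t3.png",cv2.resize(a,(640,600),interpolation=cv2.INTER_CUBIC))
P=cloud(g);K=g["intrinsics"];Ti=np.linalg.inv(g["pose"])
for c,g in(("top",g),("scene",grab_frame("scene"))):
    P=cloud(g);K=g["intrinsics"];Ti=np.linalg.inv(g["pose"])
    h=cv2.cvtColor(g["pixels"],cv2.COLOR_RGB2HSV).astype(int)
    m=(np.linalg.norm(P[...,:2]-S(.01,.042,0)[:2],axis=-1)<.045)&(P[...,2]>.136)&(P[...,2]<.19)&(h[...,0]<18)&(h[...,1]>70)
    v,u=np.nonzero(m);print(c,"egg px bbox",u.min(),u.max(),v.min(),v.max(),"mean",u.mean(),v.mean())
    for x in(.01,.015,.02):
        w=Ti[:3,:3]@S(x,.042,.152)+Ti[:3,3];w=K@w;print("  proj x",x,(w[:2]/w[2]).round(1))
```

```text
t 11.85 pos [0.5594 0.0313 0.2364] F [-0.3 -0.4  0.5] open 52.2 gf 5.8 
shift [0.5 0.7 1.4] turns [array([ 0.0005, -0.0008, -0.0018]), array([-1.3000e-03, -7.0000e-04,  3.1398e+00])] q [-0.04 -0.09  1.83  0.    1.4  -1.72]
scene [260. 173.] 38 tool mm p3/50/97 [[-123.8, 27.8, -18.5], [-107.8, 30.5, -9.5], [-96.3, 33.6, 0.8]]
scene [246. 184.] 30 tool mm p3/50/97 [[-123.0, -39.0, -17.4], [-112.7, -35.8, -8.2], [-103.3, -32.7, 0.9]]
top egg px bbox 254 254 166 166 mean 254.0 166.0
  proj x 0.01 [262.8 166.9]
  proj x 0.015 [262.4 165. ]
  proj x 0.02 [262.  163.1]
scene egg px bbox 248 260 193 207 mean 253.0608695652174 199.38260869565218
  proj x 0.01 [252.  200.1]
  proj x 0.015 [253.2 200.8]
  proj x 0.02 [254.5 201.4]
```

View pics/t3.png

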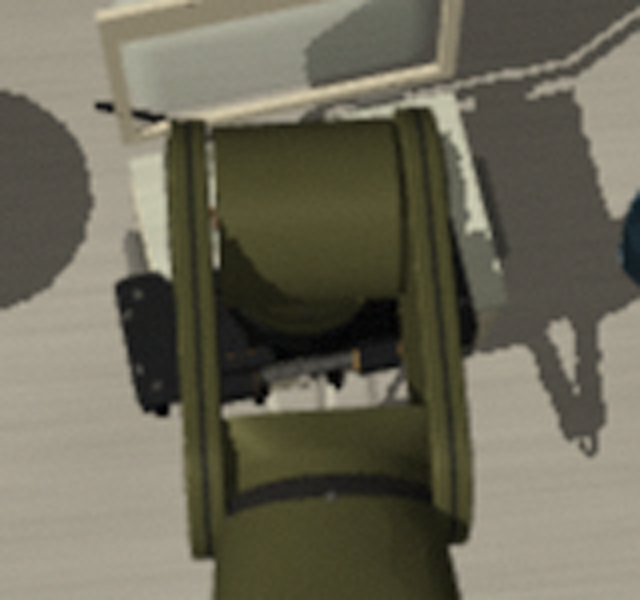

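The top view is blocked by the arm. The scene view puts the egg at about (254,200), i.e. steamer x≈0.0135, y≈0.043, so I apply a small correction and lower over the egg.

Emit:
apply_moves --targets '[[[-1,2,5,0,0,0],[0,0,10,0,0,0],[0,0,12,0,0,0],[0,0,12,0,0,0],[0,0,12,0,0,0],[0,0,12,0,0,0],[0,0,12,0,0,0],[0,0,8,0,0,0],[0,0,4,0,0,0],[0,0,0,0,0,0]]]'

```text
time_s: 13.3
position: [0.5602, 0.0339, 0.1495]
tool_rot: [0.179, -3.136, -0.0]
force: [0.1, 0.1, -0.9]
opening: 0.0523
grip_force: 5.8
```

Run:
```python
from h import *
rel(S(-.0935,.0435,.141),np.pi/2+YAW)
tips(("scene",))
g=grab_frame("scene");a=g["pixels"][150:240,200:320,::-1];cv2.imwrite("pics/s4.png",cv2.resize(a,(800,600),interpolation=cv2.INTER_CUBIC))
```

```text
t 13.3 pos [0.5602 0.0339 0.1495] F [ 0.1  0.1 -0.9] open 52.3 gf 5.8 
shift [ 0.1 -0.3  8.5] turns [array([ 0.    , -0.0002, -0.0001]), array([-3.0000e-04, -1.0000e-04,  3.1415e+00])] q [-0.04 -0.02  1.91  0.    1.25 -1.72]
scene [253. 199.] 133 tool mm p3/50/97 [[-125.6, -38.1, -30.6], [-115.3, -12.5, -17.1], [-99.8, 32.9, -1.9]]
```

View pics/s4.png

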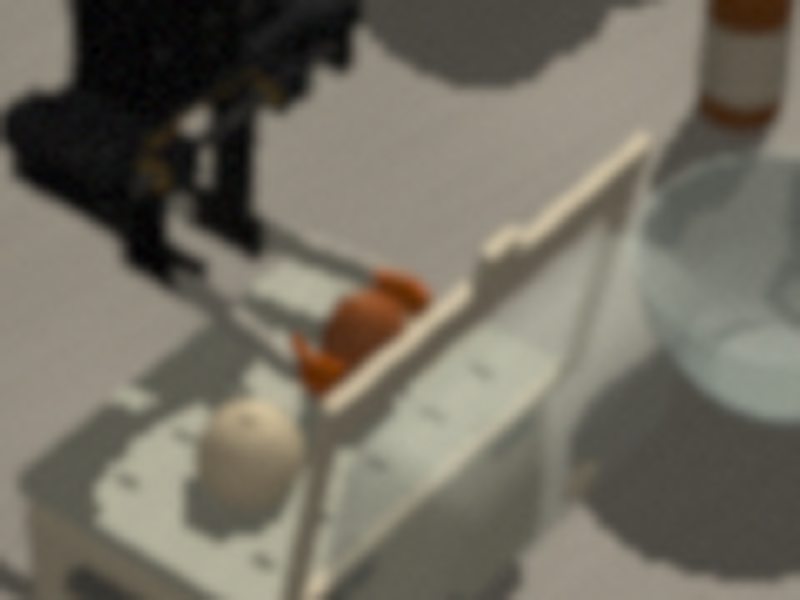

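The egg (365,325) sits centred between the cupped tips (320,360) and (400,290). Lower the last 8 mm, then close.

Emit:
apply_moves --targets '[[[0,0,3,0,0,0],[0,0,3,0,0,0],[0,0,2,0,0,0],[0,0,0,0,0,0],[0,0,0,0,0,0],[0,0,0,0,0,0],[0,0,0,0,0,0],[0,0,0,0,0,0],[0,0,0,0,0,0],[0,0,0,0,0,0]]]'

```text
time_s: 14.65
position: [0.5602, 0.0338, 0.1417]
tool_rot: [-0.179, 3.136, -0.0]
force: [-0.2, -0.1, -0.9]
opening: 0.0521
grip_force: 5.8
```

Emit:
apply_moves --targets '[[[0,0,0,0,0,0],[0,0,0,0,0,0],[0,0,0,0,0,0],[0,0,0,0,0,0],[0,0,0,0,0,0],[0,0,0,0,0,0],[0,0,0,0,0,0],[0,0,0,0,0,0],[0,0,0,0,0,0],[0,0,0,0,0,0]]]' --grip 36 --squeeze 26

```text
time_s: 15.9
position: [0.5602, 0.034, 0.1416]
tool_rot: [-0.179, 3.136, 0.0]
force: [0.4, 0.9, -1.4]
opening: 0.0443
grip_force: 25.9
```

Emit:
apply_moves --targets '[[[0,0,-2,0,0,0],[0,0,-4,0,0,0],[0,0,-6,0,0,0],[0,0,-8,0,0,0],[0,0,-8,0,0,0],[0,0,-6,0,0,0],[0,0,-4,0,0,0],[0,0,-2,0,0,0],[0,0,0,0,0,0],[0,0,0,0,0,0]]]'

```text
time_s: 17.15
position: [0.56, 0.0339, 0.1813]
tool_rot: [0.179, -3.136, -0.0]
force: [-0.2, -0.1, -2.2]
opening: 0.0442
grip_force: 26.0
```

Run:
```python
from h import *
rel(S(-.0935,.0435,.245),np.pi/2+YAW)
g=grab_frame("scene");a=g["pixels"][140:230,200:320,::-1];cv2.imwrite("pics/s5.png",cv2.resize(a,(800,600),interpolation=cv2.INTER_CUBIC))
```

```text
t 17.15 pos [0.56   0.0339 0.1813] F [-0.2 -0.1 -2.2] open 44.2 gf 26.0 
shift [ -0.1  -0.4 -63.7] turns [array([ 0.0001, -0.0006, -0.0001]), array([-9.0000e-04, -1.0000e-04,  3.1415e+00])] q [-0.04 -0.05  1.88 -0.    1.31 -1.72]
```

View pics/s5.png

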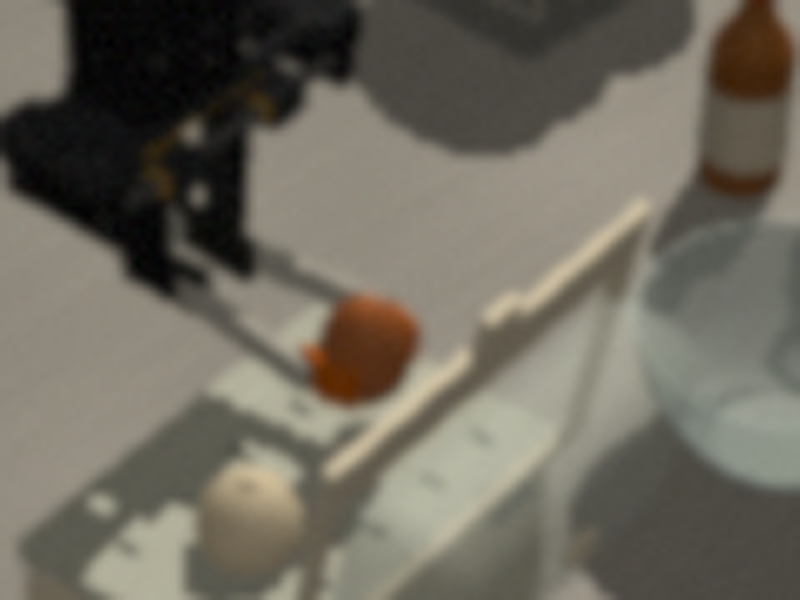

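The egg (370,345) is up off the tray in the tips and the bun (250,520) is still in place. Lifting the rest gently.

Emit:
apply_moves --targets '[[[0,0,-3,0,0,0],[0,0,-6,0,0,0],[0,0,-8,0,0,0],[0,0,-9,0,0,0],[0,0,-9,0,0,0],[0,0,-9,0,0,0],[0,0,-8,0,0,0],[0,0,-6,0,0,0],[0,0,-3,0,0,0],[0,0,-1,0,0,0]]]'

```text
time_s: 18.45
position: [0.5602, 0.0339, 0.2437]
tool_rot: [0.179, -3.136, -0.0]
force: [0.2, -0.2, -1.9]
opening: 0.0442
grip_force: 26.0
```

Emit:
apply_moves --targets '[[[0,0,0,0,0,0],[0,0,0,0,0,0],[0,0,0,0,0,0],[0,0,0,0,0,0],[0,0,0,0,0,0],[0,0,0,0,0,0],[0,0,0,0,0,0],[0,0,0,0,0,0],[0,0,0,0,0,0],[0,0,0,0,0,0]]]'

```text
time_s: 19.7
position: [0.5602, 0.0339, 0.2437]
tool_rot: [-0.179, 3.136, -0.0]
force: [-0.5, -0.2, -1.4]
opening: 0.0442
grip_force: 26.0
```

Run:
```python
from h import *
rel(S(-.0935,.0435,.245),np.pi/2+YAW)
g=grab_frame("scene");P=cloud(g);h=cv2.cvtColor(g["pixels"],cv2.COLOR_RGB2HSV).astype(int)
m=(np.linalg.norm(P[...,:2]-S(.01,.042,0)[:2],axis=-1)<.06)&(P[...,2]>.15)&(h[...,0]<18)&(h[...,1]>90)
print(m.sum(),np.percentile(P[m],[2,50,98],axis=0).round(3))
```

```text
t 19.7 pos [0.5602 0.0339 0.2437] F [-0.5 -0.2 -1.4] open 44.2 gf 26.0 
shift [ 0.1 -0.3 -1.3] turns [array([-0.    ,  0.    , -0.0001]), array([1.0000e-04, 0.0000e+00, 3.1415e+00])] q [-0.04 -0.09  1.82 -0.    1.41 -1.72]
224 [[0.661 0.017 0.24 ]
 [0.681 0.034 0.261]
 [0.692 0.068 0.281]]
```

The egg top is at 0.281 m, against 0.181 m at the start, so it is raised about 10 cm and steady. Handing in.

```bash
python3 -c "
from cell import *
print(close_job())"
```

```text
the job is handed in; nothing more can be done
None
```

The hasp is off, the lid stands open, and the tongs hold the egg still about 10 cm above its hole with the bun left on the tray; the job was handed in at about 20 s, and no verdict came back.

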